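# Bring up the drill jig's tail section and hold its lock pin in

## Task

A plastic sleeve lies in the drill jig. Turn the bar knob on the sliding section anticlockwise until it clicks at its open mark, so that its hook swings clear of the lock plunger's collar, then pull the plunger up, slide the section one hole towards the sleeve so that its plug enters the bore, and let the pin drop fully into that hole. Finish while still gripping the plunger's knob with the pin fully home (do not let go: a colleague is about to drill), and leave the spare sleeve and the tape measure behind the jig where they stand.

Things in the scene. Friction and masses are not known exactly. Their poses are not given: they have to be found in the camera images.
- jig: Drill jig, fixed to the bench. Base plate 90 x 330 x 12 mm (x, y, z of its frame), origin at the centre of its underside, z up. Along y at x = 0, from -y to +y: tail block 60 mm high; fixed 30 mm square tube, axis 35 mm up, with 9.6 mm holes 25 mm apart in its top; the sliding section that telescopes over it; V cradle with the sleeve; head block.
- bush (a point): Top of the drill bush, 87 mm above the bench, on a bush plate 26 mm wide over the middle of the cradle (y = 112 mm in the jig's frame). The head block beyond it (y = 135 to 161 mm) is 80 mm high and has a fixed plug, 24 mm in diameter and 14 mm long, that points to -y into the sleeve.
- section (a joint): The sliding section: square aluminium tube 42 x 155 x 42 mm, its top 56 mm above the bench, with a tapered plug 24 mm thick and 14 mm long on its +y end. Slides along the jig's y axis, in m, positive towards the sleeve: 0 = the hole it starts in, 0.025 = the next. Friction about 2 N. Moves only while the plunger is lifted; push it by the plunger's knob. Both knobs ride on it.
- keeper (a joint): Turn of the keeper's bar knob in rad about the vertical, anticlockwise from above: 0 = shut (bar along the jig's y, hook plate over the plunger's collar, plunger cannot be pulled), 1.20 = open (hook out to the jig's -x side, white stripe of the bar at the line mark; shut is the dot). A ball detent clicks at 0 and 1.20 (about 0.06 N m to leave either); solid stop at 1.27.
- keeper_grip (a point): Grip point of the keeper's knob, on its vertical axis, 99 mm above the bench. Black bar 12 mm thick, 38 mm long, 76 to 108 mm above the bench, its length along this frame's y, so pinch it across x. The frame turns with the knob. Below the bar is the 4 mm hook plate (top 76 mm above the bench), reaching 88 mm from the axis along this frame's +y.
- plunger (a joint): Lift of the spring lock plunger in m: 0 = pin fully home in a hole, 0.010 = pin's nose level with the top of the tube (it rides there when off a hole), 0.016 = stop. Pulling it up takes about 5 N at 0 and 9 N at the stop; it springs back. Pin 8 mm thick with a hemispherical nose, holes 9.6 mm wide.
- plunger_grip (a point): Grip point of the plunger's pull knob, on its vertical axis, 102 mm above the bench when the pin is home. Black knurled upright cylinder 24 mm in diameter, 84 to 116 mm above the bench (pin home), on a 12 mm stem above a 30 mm collar. 70 mm from the keeper's axis, nearer the sleeve. Frame parallel to the jig's.
- sleeve: White plastic pipe sleeve, 42 mm outside, 42 mm long, bore about 32 mm, lying in the V cradle along the jig's y, axis 35 mm above the bench. Origin at the centre of its end face nearest the head block; its z axis points to the section. Loose; it may stand up to 5 mm short of the head block and is pushed up by the section.
- spare_sleeve: Bystander behind the jig: another white sleeve, 42 x 42 mm, standing upright; origin at the centre of its underside.
- tape_measure: Bystander behind the jig: tape measure 33 x 74 x 52 mm, standing on its edge; origin at its underside.

How it is judged (in metres and radians):
On the way, in this order (a step that is already met when the one before it is completed fails the run):
1. the keeper's knob stands at its open mark with the pin still home in the first hole (value of joint keeper above 1.05 rad and value of joint each of section, plunger below 0.004 m), for 0.2 s.
2. the fingers hold the plunger lifted clear of the hole (value of joint plunger above 0.0095 m and contact force between the fingers and plunger above 1 N), for 0.1 s.
At the end, for the whole second after the job is handed in: Keeper past 1.05 rad, section at the next hole (25 mm, within 1.8 mm), pin home (lift under 2.5 mm), sleeve in the cradle between the plugs (axis within 4 mm sideways, 5 mm in height, 0.12 rad) and the fingers still gripping the plunger (over 2 N) through the last second (value of joint keeper above 1.05 rad and value of joint section between 0.0232 and 0.0268 m and value of joint plunger below 0.0025 m and contact force between the fingers and plunger above 2 N and y of sleeve in the frame of jig between 0.13 and 0.137 m and x of sleeve in the frame of jig between -0.004 and 0.004 m and z of sleeve in the frame of jig between 0.03 and 0.04 m and angle between the z axis of sleeve and the y axis of jig, either way round below 0.12 rad); the arm keeps its last pose, push and grip.
It fails at once if the sleeve is knocked out of the cradle (z of sleeve in the frame of jig above 0.048 m or z of sleeve in the frame of jig below 0.022 m).
It fails at once if the spare sleeve or the tape measure is pushed more than 30 mm (distance of any of spare_sleeve, tape_measure from where it was at the start of the episode above 0.03 m).
It also fails if it takes over 42 s, if anything falls off the work surface, if the arm or the gripper's body presses on something with over 40 N, if the wrist force passes 120 N, or if a joint passes its speed limit or range.

## Robot

A 6-joint arm with a two-finger parallel gripper is mounted at the origin on the work surface; the furniture and walls round the work are solid. World frame = base frame: x ahead of the robot, y to its left, z up, the work surface at z = 0. Lengths are in mm, angles in rad, forces in N, time in s.
With the tool pointing down it reaches from about 325 to 925 mm from the base axis. Payload 3.1 kg.
Tool frame: the origin (TCP) lies on the centre line of the jaws, within the pads' length; the fingertips stand 19 mm ahead of it and the grasp point (between the pads) is the TCP (arm.tips_ahead is the distance from the TCP to the fingertips, in mm); z points along the fingers, y is the line along which they close (so a half turn about z gives the same grasp; the last joint's range is limited). The gripper opens to 85 mm and grips with 20 to 120 N. Pads are 22 mm wide; open, the fingers measure 114 mm over their backs; the gripper's body (76 mm by 85 mm) begins 54 mm behind the grasp point. The pads swing forward as they close: fully open they stand 13 mm farther back than shut.
Start: joints at [1.193, 0.217, 1.613, -0, 1.311, -0.112], TCP at [164.156, 603.069, 250.3] pointing down, gripper open.
Joint ranges: [-2.75, 2.75], [-0.78, 2.1], [0.31, 2.55], [-1.13, 4.27], [0.13, 2.63], [-2.58, 2.58]. Speed limits (rad/s): [2.79, 2.79, 3.14, 3.14, 3.14, 3.14].

## Interface

Orientations are given as [roll, pitch, yaw] about the fixed x, y, z axes, in that order (R = Rz(yaw) Ry(pitch) Rx(roll)).
In Python, from plant import arm, optics, sign_off gives the robot as it stands.
- The arm moves only by the tool drive_tool, never from a script. Its argument "moves" is a list of rows, each a list of 5 numbers: the gripper's target within -1 to 1 (fully open at 1, half-way at 0, shut at -1), then the shift along the tool's x, y, z in cm, then the turn about the tool's z in degrees. In form: [[jaw, dx, dy, dz, spin], ...]. A call has 1 to 5 rows; each row shifts and turns the commanded pose from where the row before left it, along the tool's axes as they then stand; what a row does not reach is not made up. A row lasts 1/12 s, in which the tool goes at most 41.7 mm and 7.16 degrees, less where a joint would pass 70% of its speed; a pose out of reach is approached as far as the arm can. A call is refused whole if a number of a shift passes 4.17 or a number of a turn 7.16, either way. A call with a gripper value outside its range is refused whole. The fingers move at their own pace and stop on an object; the grip force is fixed at half the most. Time passes only in rows, so rows that do not move let the fingers close. It gives the time, the measured TCP pose, the force, the opening and the grip force at its end, in the units of the state.
- arm.observe(): the state, without advancing time (a new reading comes with each control period).
- optics.camera(name): name is "side" or "top"; returns a dict with "frame" (480x640x3 uint8, red, green, blue), "fx", "fy", "cx", "cy" (pixels), "rvec" (rotation vector, rad) and "tvec" (3), from world to camera coordinates, as OpenCV has them. Camera axes: x right, y down, z forward; pixel columns grow to the right and rows downward; lengths in mm; the calibration is good to about 2 mm. A picture is of the moment at which its call begins. There is no depth.
- sign_off(): hands the job in; it is judged then, once.
The state is a dict: "t": time; "q": joint angles; "dq": joint speeds; "joint_torque": joint torques, N m; "eef_pos": TCP position; "tcp_rot": TCP orientation; "force": force on the tool from outside, world axes, zero at the start; "torque": the same for the moment, N m; "gripper_width": finger opening in mm; "gripper_force": force on a finger pad.
Only numpy, scipy, OpenCV 4.12 (cv2) and the standard library are available. Lean on these libraries where they do the work, as an engineer would, in place of code of your own. Each camera call takes 0.05 s, during which the arm holds its last target. There are 200 camera calls.

## Working session

There is one attempt and no reset: what is moved stays moved. The work goes in short steps, Python scripts to look and compute and a tool call to move; the robot and the scene stay as the last step left them, time stands still between calls to the robot, and variables do not carry over. Pictures are saved under pics/ and viewed, at most 10 in all, crops included, and the job is handed in when it is done.

Besides the shell and the picture viewer there is one more tool, called in YAML: its name, and indented under it one key for each argument. drive_tool: Moves the arm, as the interface text tells. Its arguments: {"type":"object","properties":{"moves":{"type":"array","items":{"type":"array","items":{"type":"number"}}}},"required":["moves"]}

```bash
mkdir -p pics; ls; python3 - <<'E'
from plant import arm, optics
import cv2
for n in("side","top"):
    c=optics.camera(n); cv2.imwrite(f"pics/{n}0.png",c["frame"][...,::-1]); print(n,c["fx"],c["fy"],c["cx"],c["cy"],c["rvec"],c["tvec"])
s=arm.observe(); print(s)
E
```

```text
pics
side 577.7859146702006 577.7859146702006 318.9227319228003 235.08177671864425 [ 2.14580467  0.0478342  -0.0443175 ] [-509.19979551   68.3992093   947.64929793]
top 498.37882545629896 498.37882545629896 317.83347993562444 237.29954770727284 [ 2.19091217 -2.1489128   0.16371027] [-32.61977179 514.2516992  863.51872415]
{'t': 0.1, 'q': array([ 1.19282132e+00,  2.17754977e-01,  1.61477460e+00,  3.33293910e-05,
        1.31128250e+00, -1.12221720e-01]), 'dq': array([ 0.00144717, -0.00213023, -0.00370168,  0.00064843, -0.00162229,
        0.00088614]), 'joint_torque': array([-6.23647702e-04, -3.98085451e+01, -3.04964805e+01, -1.75271653e-04,
        4.33931913e-03, -6.56913926e-06]), 'eef_pos': array([163.87497923, 602.42079308, 249.05099788]), 'tcp_rot': array([-3.13939079e+00, -2.80536951e-04,  2.87583047e+00]), 'force': array([ 0.07158443, -0.46414403, -0.70487487]), 'torque': array([-0.041855  , -0.00358121,  0.01828931]), 'gripper_force': 0.0, 'gripper_width': 85.00265477595624}
```

View pics/top0.png

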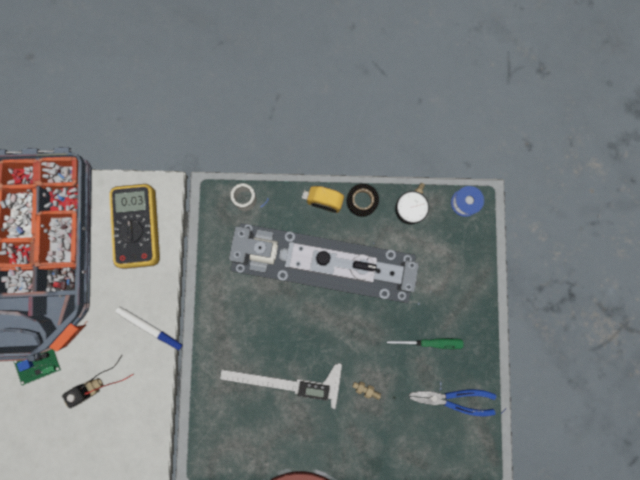

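View pics/side0.png

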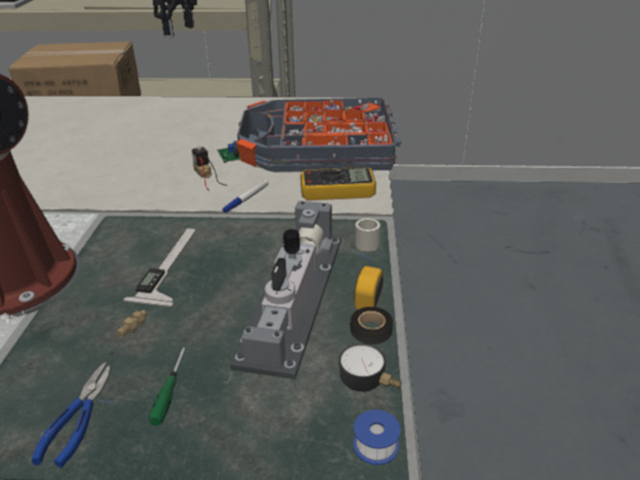

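The top view shows the jig running from the tail block (408,275) to the head block (240,245). The plunger knob is near (323,258) and the keeper bar near (366,266). In the side view the knobs are at (291,240) and (279,272). I'll enlarge both.

```bash
python3 - <<'E'
import cv2
a=cv2.imread("pics/top0.png")[215:310,220:430]; cv2.imwrite("pics/top0c.png",cv2.resize(a,None,fx=3.8,fy=3.8,interpolation=cv2.INTER_CUBIC))
a=cv2.imread("pics/side0.png")[195:385,220:350]; cv2.imwrite("pics/side0c.png",cv2.resize(a,None,fx=3.1,fy=3.1,interpolation=cv2.INTER_CUBIC))
E
```

```text
(no output)
```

View pics/top0c.png

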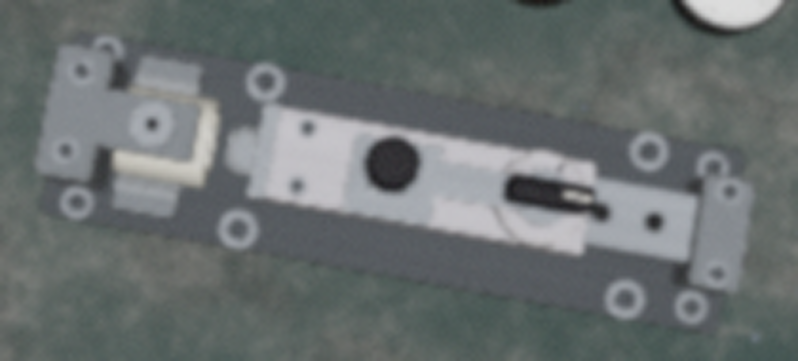

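View pics/side0c.png

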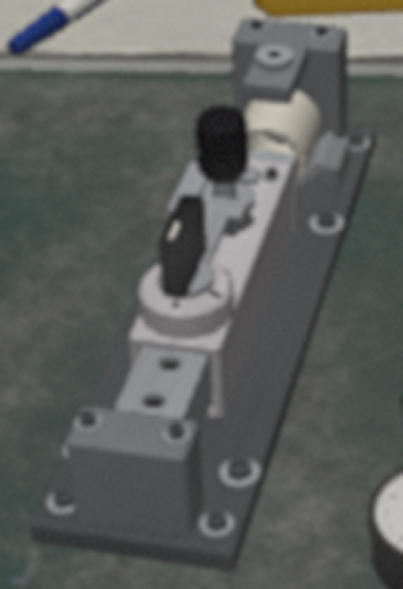

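The top crop shows the plunger knob's top at (392,164), the bar running from (507,188) to (597,198) and the bush at (152,124). The side crop shows the plunger's top at about (222,118), the bar's top and the tail block.

```bash
cat > h.py <<'E'
import numpy as np, cv2
from plant import arm, optics
CAL={"side":(577.786,318.923,235.082,[2.14580467,0.0478342,-0.0443175],[-509.19979551,68.3992093,947.64929793]),
"top":(498.379,317.833,237.3,[2.19091217,-2.1489128,0.16371027],[-32.61977179,514.2516992,863.51872415])}
def ray(n,u,v):
    f,cx,cy,r,t=CAL[n]; R=cv2.Rodrigues(np.array(r))[0]; C=-R.T@np.array(t)
    return C,R.T@np.array([(u-cx)/f,(v-cy)/f,1])
def at(n,u,v,z):
    C,d=ray(n,u,v); return C+d*(z-C[2])/d[2]
def proj(n,p):
    f,cx,cy,r,t=CAL[n]; q=cv2.Rodrigues(np.array(r))[0]@np.array(p)+t; return q[:2]/q[2]*f+[cx,cy]
E
python3 - <<'E'
from h import *
np.set_printoptions(precision=1,suppress=True)
T=lambda u,v,z: at("top",(u+.5)/3.8-.5+220,(v+.5)/3.8-.5+215,z)
S=lambda u,v,z: at("side",(u+.5)/3.1-.5+220,(v+.5)/3.1-.5+195,z)
for k,p in dict(plunger=(392,164,116),bar1=(507,188,108),bar2=(597,198,108),bush=(152,124,87)).items(): print(k,T(*p))
print("tail top corners",T(704,173,60),T(752,185,60),T(740,290,60),T(690,285,60))
print("section top corners",T(270,106,56),T(248,195,56),T(597,163,56),T(584,254,56))
print("head",T(60,44,80),T(38,175,80),T(113,50,80),T(97,182,80))
print("side plunger",S(222,118,116),"bush",S(275,54,87),"bar ends",S(188,200,108))
print("tail top S",S(82,406,60),S(196,420,60),S(68,443,60),S(195,462,60))
C=[ -cv2.Rodrigues(np.array(CAL[n][3]))[0].T@np.array(CAL[n][4]) for n in CAL]; print(C)
E
```

```text
plunger [471.1 -29.1 116. ]
bar1 [462.4 -79.1 108. ]
bar2 [ 458.8 -118.   108. ]
bush [489.1  76.1  87. ]
tail top corners [ 474.5 -174.2   60. ] [ 469.4 -196.2   60. ] [ 421.5 -190.4   60. ] [ 423.3 -167.6   60. ]
section top corners [501.6  25.2  56. ] [460.6  34.2  56. ] [ 478.4 -125.6   56. ] [ 436.6 -119.7   56. ]
head [524.8 118.8  80. ] [466.1 126.3  80. ] [522.7  95.1  80. ] [463.5 100.2  80. ]
side plunger [473.2 -32.1 116. ] bush [490.   75.7  87. ] bar ends [462.8 -87.1 108. ]
tail top S [ 424.7 -169.9   60. ] [ 473.5 -176.7   60. ] [ 422.5 -192.4   60. ] [ 475.6 -201.5   60. ]
[array([ 555.2, -730.2,  566.2]), array([404. ,   0.4, 920.8])]
```

The two cameras agree to about 2 mm. Jig yaw is about -0.16 rad, the keeper axis is near (461,-99) and the plunger near (472,-30.5). I'll travel above the keeper first.

drive_tool:
  moves:
    - [1, -2.4, -3.1, 0, 0]
    - [1, -2.4, -3.1, 0, 0]
    - [1, -2.4, -3.1, 0, 0]
    - [1, -2.4, -3.1, 0, 0]
    - [1, -2.4, -3.1, 0, 0]

```text
t: 0.52
eef_pos: [239.2, 420.0, 249.5]
tcp_rot: [-3.14, -0.0, 2.877]
force: [1.2, -0.9, 0.2]
gripper_width: 85.4
gripper_force: 0.0
```

drive_tool:
  moves:
    - [1, -2.4, -3.1, 0, 0]
    - [1, -2.4, -3.1, 0, 0]
    - [1, -2.4, -3.1, 0, 0]
    - [1, -2.4, -3.1, 0, 0]
    - [1, -2.4, -3.1, 0, 0]

```text
t: 0.93
eef_pos: [314.1, 239.1, 249.9]
tcp_rot: [-3.141, -0.0, 2.877]
force: [1.1, -0.0, -0.3]
gripper_width: 85.4
gripper_force: 0.0
```

drive_tool:
  moves:
    - [1, -2.4, -3.1, 0, 0]
    - [1, -2.4, -3.1, 0, 0]
    - [1, -2.4, -3.1, 0, 0]
    - [1, -2.4, -3.1, 0, 0]
    - [1, -2.4, -3.1, 0, 0]

```text
t: 1.35
eef_pos: [389.3, 58.0, 250.1]
tcp_rot: [3.141, 0.0, 2.876]
force: [0.2, 0.2, -0.3]
gripper_width: 85.3
gripper_force: 0.0
```

drive_tool:
  moves:
    - [1, -2.4, -3.1, 0, 0]
    - [1, -2.4, -3.1, 0, 0]
    - [1, -2.4, -3.1, 0, 0]
    - [1, -2.4, -3.1, 0, 0]
    - [1, 0, 0, 0, 7]

```text
t: 1.77
eef_pos: [451.3, -90.9, 250.5]
tcp_rot: [-3.139, 0.003, 2.747]
force: [-0.2, 0.2, 0.7]
gripper_width: 85.5
gripper_force: 0.0
```

drive_tool:
  moves:
    - [1, 0, 0, 0, 7]
    - [1, 0, 0, 0, 7]
    - [1, 0, 0, 0, 7]
    - [1, 0, 0, 0, 7]
    - [1, 0, 0, 0, 7]

```text
t: 2.18
eef_pos: [449.0, -85.0, 249.7]
tcp_rot: [-3.141, -0.001, 2.136]
force: [-0.2, -0.0, 0.4]
gripper_width: 85.4
gripper_force: 0.0
```

drive_tool:
  moves:
    - [1, 0, 0, 0, 7]
    - [1, 0, 0, 0, 7]
    - [1, 0, 0, 0, 7]
    - [1, 0, 0, 0, 7]
    - [1, 0, 0, 0, 7]

```text
t: 2.6
eef_pos: [449.0, -84.9, 249.7]
tcp_rot: [-3.141, -0.0, 1.526]
force: [0.3, -0.1, -0.0]
gripper_width: 85.5
gripper_force: 0.0
```

drive_tool:
  moves:
    - [1, 0, 0, 0, 7]
    - [1, 0, 0, 0, 0]
    - [1, 0, 0, 0, 0]
    - [1, 0, 0, 0, 0]

```text
t: 2.93
eef_pos: [449.2, -84.9, 250.0]
tcp_rot: [-3.141, -0.0, 1.412]
force: [0.1, 0.2, -0.0]
gripper_width: 85.4
gripper_force: 0.0
```

drive_tool:
  moves:
    - [1, -1.2, 1.4, 0, 0]
    - [1, 0, 0, 3.5, 0]
    - [1, 0, 0, 3.5, 0]
    - [1, 0, 0, 3, 0]
    - [1, 0, 0, 2.5, 0]

```text
t: 3.35
eef_pos: [460.2, -98.8, 123.0]
tcp_rot: [-3.14, -0.0, 1.412]
force: [-0.2, -0.7, -0.2]
gripper_width: 85.6
gripper_force: 0.0
```

drive_tool:
  moves:
    - [1, 0, 0, 1.5, 0]
    - [1, 0, 0, 1.0, 0]
    - [0, 0, 0, 0, 0]
    - [-0.3, 0, 0, 0, 0]
    - [-0.4, 0, 0, 0, 0]

```text
t: 3.77
eef_pos: [462.6, -99.6, 101.7]
tcp_rot: [3.139, 0.001, 1.41]
force: [0.7, 0.1, 0.6]
gripper_width: 51.4
gripper_force: 0.0
```

```bash
python3 - <<'E'
from h import *
for n,(a,b,c,d),f in(("top",(215,310,300,430),4),("side",(150,350,220,350),2.9)):
    im=optics.camera(n)["frame"][a:b,c:d,::-1]; cv2.imwrite(f"pics/{n}1.png",cv2.resize(im,None,fx=f,fy=f,interpolation=cv2.INTER_CUBIC))
a=cv2.imread("pics/top1.png");b=cv2.imread("pics/side1.png")
h=max(a.shape[0],b.shape[0]); m=np.zeros((h,min(800,a.shape[1]+b.shape[1]),3),np.uint8)
b=cv2.resize(b,(280,int(b.shape[0]*280/b.shape[1]))); m[:a.shape[0],:520]=a; m[:b.shape[0],520:]=b
cv2.imwrite("pics/m1.png",m[:600]); s=arm.observe(); print(s["eef_pos"],s["gripper_width"],s["force"])
E
```

```text
[462.7233609  -99.63992672 101.97829502] 36.051616132461604 [-0.47261011 -0.07147962 -0.14216342]
```

View pics/m1.png

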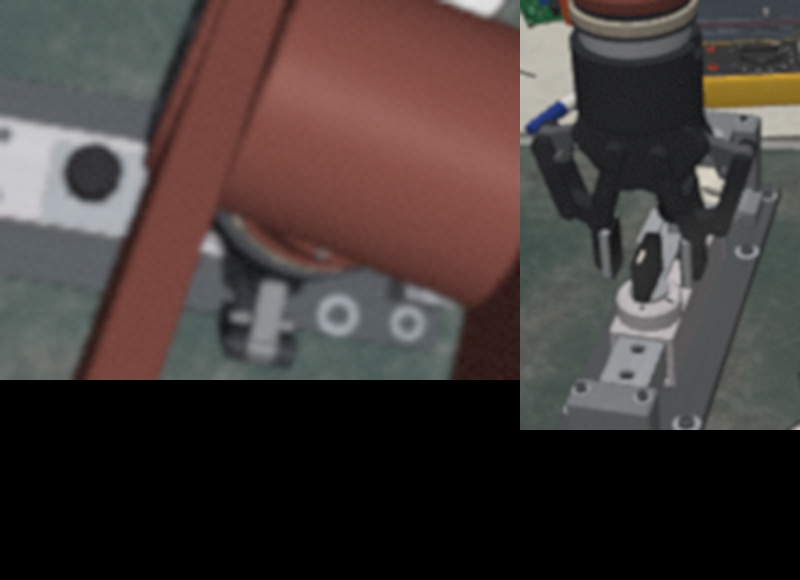

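The side view shows the fingers on either side of the bar (bar about 632-662, pads at 622 and 682) and well down on it. I'll shift slightly, lower a little and close.

drive_tool:
  moves:
    - [-0.4, 0, -0.15, 0.2, 0]
    - [-1, 0, 0, 0, 0]
    - [-1, 0, 0, 0, 0]
    - [-1, 0, 0, 0, 0]
    - [-1, 0, 0, 0, 0]

```text
t: 4.28
eef_pos: [460.2, -99.0, 99.0]
tcp_rot: [3.141, 0.0, 1.41]
force: [-0.9, 0.6, 3.5]
gripper_width: 11.2
gripper_force: 61.7
```

drive_tool:
  moves:
    - [-1, 0, 0, 0, 0]
    - [-1, 0, 0, 0, 0]
    - [-1, 0, 0, 0, 0]

```text
t: 4.53
eef_pos: [460.2, -99.0, 98.9]
tcp_rot: [3.141, 0.0, 1.41]
force: [-1.7, 0.6, 5.2]
gripper_width: 11.0
gripper_force: 61.9
```

drive_tool:
  moves:
    - [-1, 0, 0, 0, -4]
    - [-1, 0, 0, 0, -4]
    - [-1, 0, 0, 0, -4]
    - [-1, 0, 0, 0, -4]
    - [-1, 0, 0, 0, -4]

```text
t: 4.95
eef_pos: [460.2, -99.0, 99.0]
tcp_rot: [3.141, 0.0, 1.762]
force: [-2.5, -0.0, 5.7]
gripper_width: 10.8
gripper_force: 61.8
```

drive_tool:
  moves:
    - [-1, 0, 0, 0, -4]
    - [-1, 0, 0, 0, -4]
    - [-1, 0, 0, 0, -4]
    - [-1, 0, 0, 0, -4]
    - [-1, 0, 0, 0, -4]

```text
t: 5.37
eef_pos: [460.2, -99.0, 99.0]
tcp_rot: [3.141, 0.0, 2.111]
force: [-0.7, 0.2, 5.7]
gripper_width: 10.7
gripper_force: 61.8
```

drive_tool:
  moves:
    - [-1, 0, 0, 0, -4]
    - [-1, 0, 0, 0, -4]
    - [-1, 0, 0, 0, -4]
    - [-1, 0, 0, 0, -4]
    - [-1, 0, 0, 0, -4]

```text
t: 5.78
eef_pos: [460.3, -99.0, 99.0]
tcp_rot: [3.141, 0.001, 2.46]
force: [-1.4, 0.1, 5.7]
gripper_width: 11.0
gripper_force: 61.8
```

drive_tool:
  moves:
    - [-1, 0, 0, 0, -4]
    - [-1, 0, 0, 0, -4]
    - [-1, 0, 0, 0, -2]
    - [-1, 0, 0, 0, 0]
    - [-1, 0, 0, 0, 0]

```text
t: 6.2
eef_pos: [460.2, -99.0, 99.0]
tcp_rot: [3.141, 0.001, 2.631]
force: [-1.5, -0.2, 5.9]
gripper_width: 11.0
gripper_force: 61.9
```

```bash
python3 - <<'E'
from plant import arm
s=arm.observe(); print(s["torque"],s["tcp_rot"],s["force"])
E
```

```text
[ 0.1300387   0.28846492 -0.03753827] [3.14149933e+00 5.95355561e-04 2.63140390e+00] [-1.5324626  -0.16371165  5.88642612]
```

drive_tool:
  moves:
    - [-0.5, 0, 0, 0, 0]
    - [-0.5, 0, 0, 0, 0]
    - [-0.5, 0, 0, 0, 0]
    - [-0.5, 0, 0, -1.5, 0]
    - [-0.5, 0, 0, -3, 0]

```text
t: 6.62
eef_pos: [456.0, -97.5, 139.4]
tcp_rot: [-3.14, -0.01, 2.631]
force: [0.2, -0.8, 0.8]
gripper_width: 21.2
gripper_force: 0.0
```

drive_tool:
  moves:
    - [-0.5, 0, 0, -3, 0]
    - [-0.5, 0, 0, -2, 7]
    - [-0.5, 0, 0, 0, 7]
    - [-0.5, 0, 0, 0, 7]
    - [-0.5, 0, 0, 0, 7]

```text
t: 7.03
eef_pos: [460.0, -99.0, 193.7]
tcp_rot: [3.141, 0.001, 2.137]
force: [0.3, -0.2, -0.1]
gripper_width: 21.3
gripper_force: 0.0
```

drive_tool:
  moves:
    - [0, 0, 0, 0, 7]
    - [0, 0, 0, 0, 7]
    - [0, 0, 0, 0, 7]
    - [0, 0, 0, 0, 7]
    - [0, 0, 0, 0, 7]

```text
t: 7.45
eef_pos: [459.5, -98.8, 192.7]
tcp_rot: [-3.141, -0.0, 1.526]
force: [-0.5, -0.1, 0.7]
gripper_width: 42.7
gripper_force: 0.0
```

drive_tool:
  moves:
    - [0, 0, 0, 0, 7]
    - [0, 3.5, 0, 0, 0]
    - [0, 3.5, 0, 0, 0]
    - [0, 0, 0, 0, 0]
    - [0, 0, 0, 0, 0]

```text
t: 7.87
eef_pos: [470.8, -28.6, 192.8]
tcp_rot: [-3.141, 0.0, 1.413]
force: [0.8, 0.1, -0.2]
gripper_width: 42.8
gripper_force: 0.0
```

```bash
python3 - <<'E'
from h import *
im=optics.camera("side")["frame"][150:350,220:350,::-1]; cv2.imwrite("pics/side2.png",cv2.resize(im,None,fx=3,fy=3,interpolation=cv2.INTER_CUBIC))
s=arm.observe(); print(s["t"],s["eef_pos"],s["tcp_rot"],s["gripper_width"])
E
```

```text
7.9167 [470.82087192 -29.4859691  192.89373813] [-3.14099590e+00  6.81905994e-04  1.41170327e+00] 42.85540371248756
```

View pics/side2.png

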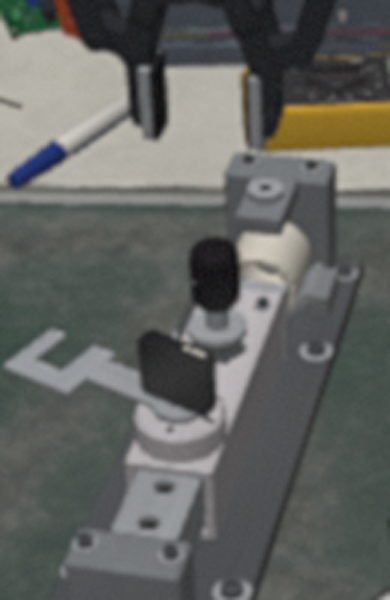

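The keeper is open: the hook has swung out to the left (-x) side, the bar is at (178,370) and the plunger knob at (215,272). Next I'll descend on the plunger knob and close.

drive_tool:
  moves:
    - [0.2, 0, 0.05, 3, 0]
    - [0.2, 0, 0, 3, 0]
    - [0.2, 0, 0, 2, 0]
    - [0.2, 0, 0, 1, 0]
    - [0.2, 0, 0, 0.1, 0]

```text
t: 8.33
eef_pos: [469.2, -30.4, 99.6]
tcp_rot: [-3.136, 0.0, 1.408]
force: [-0.8, 0.4, -0.7]
gripper_width: 51.4
gripper_force: 0.0
```

drive_tool:
  moves:
    - [0, 0, 0, 0, 0]
    - [-1, 0, 0, 0, 0]
    - [-1, 0, 0, 0, 0]
    - [-1, 0, 0, 0, 0]
    - [-1, 0, 0, 0, 0]

```text
t: 8.75
eef_pos: [471.5, -30.3, 104.2]
tcp_rot: [-3.141, 0.001, 1.41]
force: [-4.4, -0.8, 5.9]
gripper_width: 22.4
gripper_force: 58.6
```

drive_tool:
  moves:
    - [-1, 0, 0, 0, 0]
    - [-1, 0, 0, 0, 0]

```text
t: 8.92
eef_pos: [471.5, -30.3, 104.2]
tcp_rot: [-3.141, 0.001, 1.41]
force: [-4.5, -0.3, 5.9]
gripper_width: 22.5
gripper_force: 58.7
```

drive_tool:
  moves:
    - [-1, 0, 0, -0.4, 0]
    - [-1, 0, 0, -0.4, 0]
    - [-1, 0, 0, -0.3, 0]
    - [-1, 0, 0, -0.2, 0]
    - [-1, 0, 0, 0, 0]

```text
t: 9.33
eef_pos: [471.4, -30.0, 115.4]
tcp_rot: [-3.142, 0.0, 1.41]
force: [-0.9, -2.6, -7.1]
gripper_width: 22.4
gripper_force: 59.0
```

drive_tool:
  moves:
    - [-1, 0, 0, -0.15, 0]
    - [-1, 0, 0, 0, 0]
    - [-1, 0, 0, 0, 0]

```text
t: 9.58
eef_pos: [471.4, -29.9, 116.6]
tcp_rot: [-3.141, 0.0, 1.41]
force: [0.3, -2.1, -8.3]
gripper_width: 22.3
gripper_force: 59.1
```

drive_tool:
  moves:
    - [-1, 0.4, 0, 0, 0]
    - [-1, 0.5, 0, 0, 0]
    - [-1, 0.5, 0, 0, 0]
    - [-1, 0, 0, 0, 0]
    - [-1, 0, 0, 0, 0]

```text
t: 10.0
eef_pos: [473.9, -14.7, 116.7]
tcp_rot: [-3.141, -0.002, 1.41]
force: [0.4, 1.6, -7.6]
gripper_width: 22.6
gripper_force: 59.1
```

drive_tool:
  moves:
    - [-1, 0.4, 0, 0, 0]
    - [-1, 0.4, 0, 0, 0]
    - [-1, 0.1, 0, 0, 0]
    - [-1, 0, 0, 0, 0]
    - [-1, 0, 0, 0, 0]

```text
t: 10.42
eef_pos: [475.1, -6.9, 116.7]
tcp_rot: [-3.141, -0.0, 1.41]
force: [-0.7, -0.7, -7.9]
gripper_width: 22.2
gripper_force: 59.1
```

drive_tool:
  moves:
    - [-1, 0.13, 0, 0, 0]
    - [-1, 0, 0, 0, 0]
    - [-1, 0, 0, 0.3, 0]
    - [-1, 0, 0, 0.3, 0]
    - [-1, 0, 0, 0, 0]

```text
t: 10.83
eef_pos: [475.3, -6.0, 110.3]
tcp_rot: [-3.141, 0.0, 1.41]
force: [-1.2, -1.5, -6.2]
gripper_width: 22.3
gripper_force: 59.3
```

drive_tool:
  moves:
    - [-1, 0, 0, 0.3, 0]
    - [-1, 0, 0, 0.3, 0]
    - [-1, 0, 0, 0.1, 0]
    - [-1, 0, 0, 0, 0]
    - [-1, 0, 0, 0, 0]

```text
t: 11.25
eef_pos: [475.4, -5.9, 104.3]
tcp_rot: [-3.141, 0.0, 1.41]
force: [-4.5, -2.2, -1.2]
gripper_width: 22.7
gripper_force: 60.2
```

drive_tool:
  moves:
    - [-1, 0, 0, 0.15, 0]
    - [-1, 0, 0, 0, 0]
    - [-1, 0, 0, 0, 0]
    - [-1, 0, 0, 0, 0]

```text
t: 11.58
eef_pos: [475.5, -5.9, 104.2]
tcp_rot: [-3.14, 0.0, 1.41]
force: [-8.6, -0.9, 9.2]
gripper_width: 22.2
gripper_force: 61.4
```

```bash
python3 - <<'E'
from h import *
im=optics.camera("side")["frame"][150:350,220:350,::-1]; cv2.imwrite("pics/side3.png",cv2.resize(im,None,fx=3,fy=3,interpolation=cv2.INTER_CUBIC))
s=arm.observe(); print(s["t"],s["eef_pos"],s["force"],s["gripper_width"],s["gripper_force"])
E
```

```text
11.6333 [475.49184436  -5.86992655 104.19267406] [-8.22043767 -2.08351649  9.47781903] 22.335566541545106 61.34334683418274
```

View pics/side3.png

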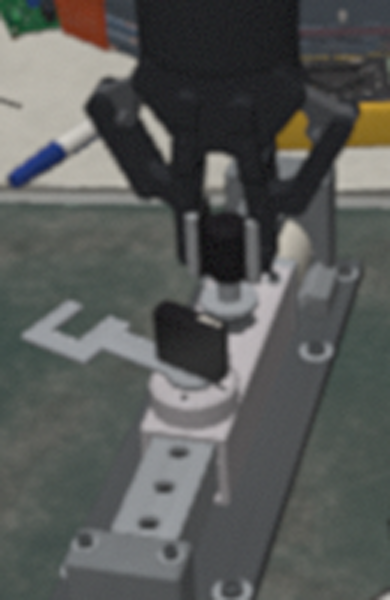

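The section has moved one hole: three holes now show behind it, at (178,452), (163,487) and (148,522), where there were two before. The keeper is still open, the knob is gripped, and the pin is on its stop at the same height as at the start.

```bash
python3 -c "
from plant import sign_off
print(sign_off())"
```

```text
the job is handed in; nothing more can be done
None
```

I handed the job in at about 11.6 s with the keeper open, the section moved one hole (about 24.7 mm measured) and the pin home. The gripper still holds the plunger knob at about 61 N. The arm stayed clear of the spare sleeve and tape measure, but I didn't check them or the plug's fit in the sleeve up close, and sign-off returned no verdict.

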